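Release the ratchet vice and take the timber block out

TASK

The timber block is still clamped in the ratchet vice. Throw the pawl back clear of the ratchet wheel so that it stays off, wind the crank backward (anticlockwise as seen from the robot) until the moving jaw has opened by about 20 mm or more, then lift the block out and set it down, not drop it, on the floor of the white tray. Do not force the wheel against the pawl, leave the vice open with its pawl thrown back, and knock nothing over.

Things in the scene. Friction and masses are not known exactly. Their poses are not given: they have to be found in the camera images.
- vice: Grey cast ratchet vice, fixed; bed x=-65 to 65, y=-200 to 160 mm. Origin: on the bench under the bed; x away from the robot, y left. Left to right: fixed jaw (face y=112, top z=92), block, rubber-padded moving jaw (top 103), arched gear housing (y=-170 to -80, top 157, front x=-45) carrying on its front the ratchet wheel (96 mm) with crank and, upper left, the pawl. Slideway z=30.
- pawl (a joint): Gravity pawl, hinge along the vice's x. 0: nose down in the teeth, wheel cannot turn backward. Grows as its lever is swung left (vice +y, anticlockwise from the robot). Past dead centre at about 0.75 rad it falls on to its stop at 1.35 and stays; let go earlier it drops back in. The clamped load bears on it: 2 to 5 N at the knob start it.
- pawl_knob (a point): Centre of the black 18 mm ball on the end of the pawl's thumb lever (8 mm rod), 50 mm from the pawl pin, in the vice's plane x=-56 mm. Pawl in: 47 mm above and 17 mm right (vice -y) of the pin, the vice's highest point, free all round. Thrown back: 42 mm left of and 28 mm above the pin.
- pawl_pin (a point): Centre of the pawl's pivot pin, fixed on the vice at x=-56, y=-79, z=160 mm.
- crank (a joint): Ratchet wheel and crank, one piece, hinge along the vice's x. 0 as clamped (start); grows turning backward, anticlockwise from the robot, to 4.4 rad. Moves the jaw 9 mm per rad (2.2 rad for 20 mm). 1 to 3 N at the handle; stays where left. Springs back 0.2 to 0.5 rad when the pawl comes clear.
- crank_shaft (a point): Point on the crank's axis level with the handle's middle: x=-124.5, y=-125, z=112 mm in the vice's frame. The axis runs along the vice's x; the handle's middle circles this point at 65 mm radius.
- crank_handle (a point): Middle of the black crank handle, 82 mm long, 23 to 26 mm thick, lying along the vice's x towards the robot. It revolves on its pin, so it can be held from above (fingers closing along vice y) and carried round with the hand's direction unchanged. Crank arm 46 mm beyond this point. Starts right of the shaft, 40 degrees below level; backward is up on the right, over the top, down on the left.
- jaw (a joint): Opening of the moving jaw in m: 0 as clamped, grows as the jaw moves right (vice -y), up to 0.040. Geared to the crank.
- block: Sawn timber block 110 by 220 by 45 mm, 0.35 to 0.7 kg: own x the 110 way, y the 220 way, z the 45 way; origin in the centre of one 110 by 220 face. In the vice it stands on a long edge: own x up, own y along vice x, own z along vice +y; its top is 140 mm above the bench, 48 mm above the jaw faces.
- block_centre (a point): Centre of the timber block: 55 mm below its top edge while it stands on edge, 22.5 mm from either broad face.
- tray: White moulded tray, 222 (x) by 322 (y) by 88 mm high, 0.9 kg, loose, open above. Origin: centre of its underside. Floor 3 mm up, flat area 162 (x) by 256 (y) mm between upright walls 85 mm high: the block goes in only lengthwise, its 220 mm way along the tray's y, on its long edge or flat.
- paint_tin: Closed round paint tin, 77 mm across and high, loose, behind the vice at its left; origin in the centre of its underside, z up.
- oil_can: Round metal oil can with a thin upright spout, 68 mm across, 166 mm high, loose, behind the vice at its right; origin at its underside, z up.

How it is judged (in metres and radians):
On the way, in this order (a step that is already met when the one before it is completed fails the run):
1. the pawl is thrown back clear of the wheel (past 1.0 rad, beyond its dead centre) while the block is still in the vice (value of joint pawl above 1 rad and distance of block_centre from where it was at the start of the episode below 0.03 m), for 0.3 s.
2. the crank is wound back until the moving jaw has opened by at least 16 mm, pawl clear and block still standing in the vice (value of joint pawl above 1 rad and value of joint jaw above 0.016 m and distance of block_centre from where it was at the start of the episode below 0.06 m), for 0.2 s.
3. the block is lifted out of the vice (height (world z) of block_centre above 0.15 m), for 0.1 s.
At the end, for the whole second after the job is handed in: Block at rest on the tray floor, on edge or flat, long way level (0.1 rad), its centre within 63 mm across and 24 mm along of the tray's centre and 18 to 66 mm above its underside; jaw open at least 16 mm; pawl thrown back past 1.0 rad (x of block_centre in the frame of tray between -0.063 and 0.063 m and y of block_centre in the frame of tray between -0.024 and 0.024 m and z of block_centre in the frame of tray between 0.018 and 0.066 m and angle between block's own y axis and vertical between 1.47 and 1.67 rad and linear speed of block below 0.02 m/s and angular speed of block below 0.15 rad/s and value of joint pawl above 1 rad and value of joint jaw above 0.016 m); the robot touches nothing.
It fails at once if the wheel is forced backward against the seated pawl (more than 80 N on the pawl) (contact force between pawl and crank above 80 N).
It fails at once if the block is dropped (faster than 0.9 m/s with no finger on it) (linear speed of block above 0.9 m/s and contact force between the fingers and block below 0.1 N).
It fails at once if the paint tin or the oil can is knocked over (angle between any of paint_tin, oil_can's own z axis and vertical above 0.6 rad).
It also fails if it takes over 72 s, if anything falls off the work surface, if the arm or the gripper's body presses on something with over 40 N, if the wrist force passes 120 N, or if a joint passes its speed limit or range.

ROBOT

A 6-joint arm with a two-finger parallel gripper is mounted at the origin on a cart in front of the work surface, level with it; the furniture and walls round the work are solid. World frame = base frame: x ahead of the robot, y to its left, z up, the work surface at z = 0. Lengths are in m, angles in degrees, forces in N, time in s.
With the tool pointing down it reaches from about 0.25 to 0.725 m from the base axis. Payload 9.7 kg.
Tool frame: the origin (TCP) lies between the finger pads; the fingertips stand 25 mm ahead of it and the grasp point (between the pads) lies 6 mm ahead of it; z points along the fingers, y is the line along which they close (so a half turn about z gives the same grasp; the last joint's range is limited). The gripper opens to 85 mm and grips with 20 to 120 N. Pads are 22 mm wide; open, the fingers measure 114 mm over their backs; the gripper's body (76 mm by 85 mm) begins 54 mm behind the grasp point. The pads swing forward as they close: fully open they stand 13 mm farther back than shut.
Start: joints at [74.026, 4.979, 10.078, 95.1, 0, 90], TCP at [0.151, 0.529, 0.256] pointing down, gripper open.
Joint ranges: [-179.16, 179.16], [-48.56, 103.87], [-65.8, 70.77], [-126.05, 130.52], [-82.76, 87.17], [-180, 180]. Speed limits (degrees/s): [127.2, 127.2, 147.25, 180, 180, 180].

INTERFACE

Orientations are given as [roll, pitch, yaw] about the fixed x, y, z axes, in that order (R = Rz(yaw) Ry(pitch) Rx(roll)).
In Python, from workcell import bot, camrig, ticket, telemetry gives the robot as it stands (bot), with the cameras (camrig), the job (ticket) and the readings (telemetry).
- The arm moves only by the tool pendant, called after "Call:" as name(argument=value, ...) on one line, values as JSON. Schema: {"type":"object","properties":{"motion":{"type":"array","items":{"type":"number"},"minItems":5,"maxItems":25},"grip_force":{"type":"number"},"only":{"type":"string"},"quiet":{"type":"boolean"},"lines":{"type":"string"}},"required":["motion"],"additionalProperties":false}. motion is one flat list of numbers that holds 1 to 5 rows one after another, with no inner brackets; each row has 5 numbers: dx, dy, dz in m, then a turn about the tool's z in degrees, then the finger opening in m; each row is the pose to reach, as a shift and turn from the pose commanded when the call began, along the tool's axes at that moment; what a row does not reach only later rows make up. A row lasts 1/12 s, in which the tool goes at most 0.0417 m and 7.16 degrees, less where a joint would pass 70% of its speed; a pose out of reach is approached as far as the arm can. The fingers move at their own pace and stop on an object; grip_force is the grip in N (left out, the last holds). Time passes only in rows, so rows that do not move let the fingers close. The tool returns the time, the measured TCP pose, the force, the opening and the grip force at its end. only (a regular expression) keeps the lines of the reply that match it, lines (a string "A,B") keeps lines A to B, and quiet returns only ok. Input that does not fit is refused with a message, and nothing moves.
- telemetry.get_obs(): the state, without advancing time (a new reading comes with each control period).
- camrig.camera(name): name is "scene" or "top" or "wrist"; returns the picture (420x560x3 uint8, blue, green, red); there is no depth.
- camrig.camera_info(name): a dict with "mtx" (3x3 intrinsics, pixels), "k1" (the pictures are not rectified: a ray, as slopes to the right and down, at radius r is drawn at 1 + k1 r^2 times it, then the intrinsics apply), "extrinsics" (4x4, takes a point from camera to world coordinates). Camera axes: x right, y down, z forward; pixel columns grow to the right and rows downward; lengths in m; the calibration is good to about 2 mm. A picture is of the moment at which its call begins: read the wrist's pose just before it. camera_info takes no time and is no camera call; for the wrist camera it gives the pose at the moment of the call.
- ticket.job_done(): hands the job in; it is judged then, once.
The state is a dict: "time": time; "q": joint angles; "qd": joint speeds; "joint_efforts": joint torques, N m; "ee_pos": TCP position; "tcp_rot": TCP orientation; "wrist_force": force on the tool from outside, world axes, zero at the start; "torque": the same for the moment, N m; "opening": finger opening in m; "grasp_force": force on a finger pad.
Only numpy, scipy, OpenCV 4.12 (cv2) and the standard library are available. Lean on these libraries where they do the work, as an engineer would, in place of code of your own. Each camera call takes 0.05 s, during which the arm holds its last target. There are 200 camera calls.

## Working session

There is one attempt and no reset: what is moved stays moved. The work goes in short steps, Python scripts to look and compute and a tool call to move; the robot and the scene stay as the last step left them, time stands still between calls to the robot, and variables do not carry over. Pictures are saved under pics/ and viewed, at most 10 in all, crops included, and the job is handed in when it is done.

```bash
ls; mkdir -p pics; cat > h.py <<'E'
import numpy as np, cv2
from workcell import bot, camrig, ticket, telemetry
def info(n):
    c=camrig.camera_info(n); return np.array(c["mtx"]),float(c["k1"]),np.array(c["extrinsics"])
def ray(n,u,v,ci=None):
    K,k1,E=ci or info(n)
    d=np.linalg.inv(K)@[u,v,1]; s=d[:2]/d[2]; r=s.copy()
    for _ in range(20): r=s/(1+k1*(r@r))
    return E[:3,3],E[:3,:3]@np.array([r[0],r[1],1])
def onz(n,u,v,z,ci=None):
    o,d=ray(n,u,v,ci); return o+d*(z-o[2])/d[2]
def tri(rs):
    A=np.zeros((3,3));b=np.zeros(3)
    for o,d in rs:
        d=d/np.linalg.norm(d);P=np.eye(3)-np.outer(d,d);A+=P;b+=P@o
    x=np.linalg.solve(A,b)
    return x,[np.linalg.norm(np.cross(x-o,d/np.linalg.norm(d))) for o,d in rs]
def proj(n,p,ci=None):
    K,k1,E=ci or info(n)
    c=E[:3,:3].T@(np.array(p)-E[:3,3]);s=c[:2]/c[2];s=s*(1+k1*(s@s));return (K@[s[0],s[1],1])[:2]
E
python3 - <<'E'
from h import *
np.set_printoptions(precision=3,suppress=True)
for n in("scene","top"):
    cv2.imwrite(f"pics/{n}0.png",camrig.camera(n)); print(n,*info(n))
print(telemetry.get_obs())
E
```

```text
pics
workcell.py
scene [[403.005   0.    278.228]
 [  0.    403.005 211.747]
 [  0.      0.      1.   ]] -0.07669282834598373 [[ 0.867 -0.353  0.351  0.204]
 [-0.498 -0.633  0.592 -0.597]
 [ 0.013 -0.689 -0.725  0.891]
 [ 0.     0.     0.     1.   ]]
top [[468.158   0.    286.225]
 [  0.    468.158 218.994]
 [  0.      0.      1.   ]] 0.015525461858880913 [[ 0.01  -0.981  0.192  0.318]
 [-1.    -0.012 -0.006  0.021]
 [ 0.008 -0.192 -0.981  1.405]
 [ 0.     0.     0.     1.   ]]
{'time': 0.1, 'q': array([74.026,  5.008, 10.04 , 95.1  ,  0.003, 90.001]), 'qd': array([ 0.059, -0.002,  0.128, -0.002,  0.032, -0.015]), 'joint_efforts': array([ -0.002, -52.156,  46.566,   0.016,  -0.   ,   0.   ]), 'ee_pos': array([0.151, 0.529, 0.256]), 'tcp_rot': array([-179.931,   -0.003,  164.025]), 'wrist_force': array([ 0.132, -0.163, -0.323]), 'torque': array([-0.027, -0.006, -0.018]), 'grasp_force': 0.0, 'opening': 0.08542569924460446}
```

View pics/scene0.png

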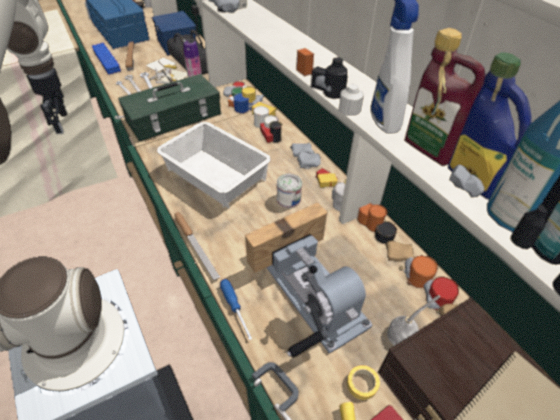

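View pics/top0.png

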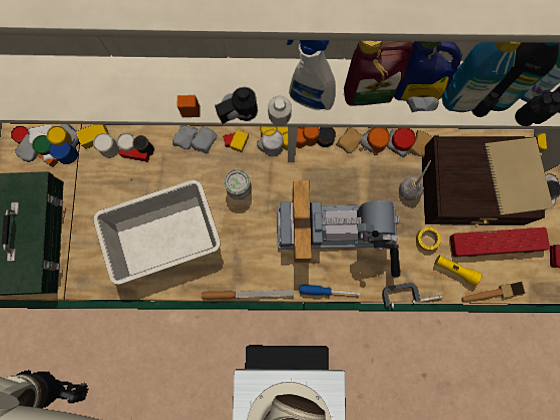

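The scene view shows the vice at about (315,290), the block at (287,237), the tray at (213,160) and the tin at (289,190). In the top view the block is at (302,220), the handle at (395,262), the tray at (157,232), the tin at (238,183) and the oil can at (410,187). I'll zoom in next.

```bash
python3 - <<'E'
from h import *
t=cv2.imread("pics/top0.png");s=cv2.imread("pics/scene0.png")
a=cv2.resize(t[165:305,272:405],None,fx=3,fy=3,interpolation=cv2.INTER_CUBIC)
b=cv2.resize(s[205:365,240:373],None,fx=3,fy=3,interpolation=cv2.INTER_CUBIC)
o=np.zeros((480,798,3),np.uint8);o[:a.shape[0],:399]=a;o[:,399:]=b;cv2.imwrite("pics/z1.png",o)
E
```

```text
(no output)
```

View pics/z1.png

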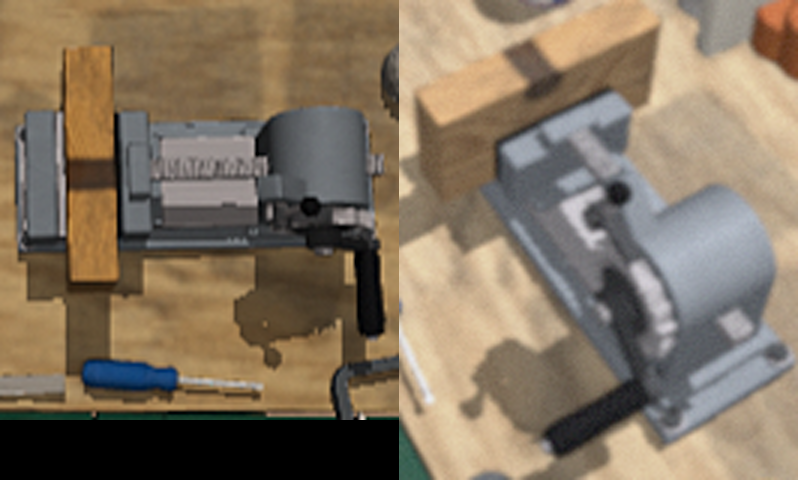

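Zoomed, the knob is at about (375.7,233.7) in the top view and (313.3,269.3) in the scene view. The handle runs from (395,247) to (396,277) in the top view. Next I'll measure these accurately.

```bash
python3 - <<'E'
from h import *
np.set_printoptions(precision=4,suppress=True)
t=cv2.imread("pics/top0.png");s=cv2.imread("pics/scene0.png")
def dark(img,c,r,th):
    g=img.max(2);m=np.zeros_like(g);cv2.circle(m,c,r,255,-1);m[g>th]=0
    n,l,st,ce=cv2.connectedComponentsWithStats(m);return [(st[i,4],ce[i]) for i in range(1,n) if st[i,4]>8]
kt=dark(t,(376,234),6,45);ks=dark(s,(313,269),6,45);print("knob",kt,ks)
print("knob guess tri",tri([ray("top",375.7,233.7),ray("scene",313.3,269.3)]))
if kt and ks: print(tri([ray("top",*max(kt,key=lambda a:a[0])[1]),ray("scene",*max(ks,key=lambda a:a[0])[1])]))
# block top in top view
hsv=cv2.cvtColor(t,cv2.COLOR_BGR2HSV)
print("block hsv",hsv[200,301],hsv[240,304],"bench",hsv[200,270],hsv[270,270],"tray",hsv[240,160],hsv[190,150])
for n,x in(("fl",(114,281)),("fr",(67,283)),):pass
# block edges in top view: gradient along rows / cols, subpixel
g=cv2.cvtColor(t,cv2.COLOR_BGR2GRAY).astype(float)
for v in (184,188,192,248,252): print(v,[int(k) for k in t[v,288:318,0]])
for u in (297,300,304,307): print(u,[int(k) for k in t[174:188,u,0]],[int(k) for k in t[250:266,u,0]])
# tray
m=((hsv[...,1]<40)&(hsv[...,2]>150)).astype(np.uint8);m[:, :85]=0;m[:,228:]=0;m[:170]=0;m[295:]=0
m=cv2.morphologyEx(m,cv2.MORPH_CLOSE,np.ones((9,9)))
c=max(cv2.findContours(m,cv2.RETR_EXTERNAL,cv2.CHAIN_APPROX_NONE)[0],key=cv2.contourArea)
r=cv2.minAreaRect(c);b=cv2.boxPoints(r);print("tray",r)
w=np.array([onz("top",*p,.088) for p in b]);print(w,w.mean(0),[np.linalg.norm(w[i]-w[i-1]) for i in range(4)])
# tray: use world-plane rect
W=np.array([onz("top",*p[0],.088)[:2] for p in c[::2]],np.float32);print("world rect",cv2.minAreaRect(W*1000))
E
```

```text
knob [(np.int32(44), array([375.2045, 233.7045]))] [(np.int32(28), array([312.3929, 269.3929]))]
knob guess tri (array([ 0.5149, -0.2178,  0.2104]), [np.float64(1.3669609659983427e-05), np.float64(1.3669609660179024e-05)])
(array([ 0.5145, -0.2165,  0.2091]), [np.float64(0.0006767745947936477), np.float64(0.0006767745947937725)])
block hsv [ 16 159 176] [ 16 154 164] bench [ 16 111 136] [ 17 127 159] tray [ 18  32 200] [ 17 113 153]
184 [90, 90, 92, 97, 86, 40, 73, 63, 60, 65, 61, 55, 56, 58, 63, 64, 64, 64, 66, 65, 64, 58, 88, 82, 81, 81, 84, 82, 82, 81]
188 [99, 96, 101, 100, 77, 24, 66, 58, 58, 58, 60, 58, 64, 62, 58, 57, 58, 61, 68, 64, 61, 50, 87, 84, 83, 85, 83, 82, 81, 79]
192 [86, 88, 89, 90, 58, 19, 63, 61, 62, 62, 64, 63, 62, 62, 59, 59, 62, 62, 60, 60, 60, 55, 74, 67, 67, 70, 71, 70, 71, 72]
248 [49, 51, 51, 51, 53, 44, 16, 46, 70, 64, 62, 63, 63, 71, 65, 61, 64, 66, 62, 60, 64, 68, 62, 33, 51, 51, 47, 46, 46, 45]
252 [53, 51, 53, 51, 53, 45, 24, 45, 61, 63, 68, 68, 65, 65, 70, 66, 59, 65, 67, 62, 66, 67, 61, 46, 49, 48, 49, 49, 47, 51]
297 [94, 95, 97, 97, 93, 91, 94, 81,
[... 233 characters left out ...]
81, 86, 83, 76, 67, 70, 67, 64, 63, 62, 63] [63, 61, 59, 62, 61, 61, 65, 67, 43, 14, 18, 16, 34, 45, 43, 43]
307 [80, 82, 84, 84, 82, 78, 72, 67, 66, 65, 65, 67, 66, 65] [61, 61, 62, 62, 63, 64, 66, 65, 44, 15, 20, 16, 32, 43, 40, 40]
tray ((155.2882080078125, 231.3384246826172), (75.53671264648438, 116.5854263305664), 71.02959442138672)
[[0.5809 0.5793 0.088 ]
 [0.6972 0.271  0.088 ]
 [0.4888 0.192  0.088 ]
 [0.3797 0.4932 0.088 ]] [0.5367 0.3839 0.088 ] [np.float64(0.21881250550428216), np.float64(0.329538579135985), np.float64(0.2228912087560066), np.float64(0.3203166205649504)]
world rect ((537.2017211914062, 382.374267578125), (220.62315368652344, 320.2262268066406), 20.227048873901367)
```

```bash
python3 - <<'E'
from h import *
np.set_printoptions(precision=4,suppress=True)
P={k:onz("top",*p,.14)[:2] for k,p in dict(lb=(293.5,188),lf=(295.3,250),rb=(309.4,188),rf=(310.8,250),mb=(300.5,180.4),mf=(302.5,258.1)).items()};print(P)
for a,b in(("lf","lb"),("rf","rb"),("mf","mb")):
    d=P[b]-P[a];print(a,b,np.degrees(np.arctan2(d[1],d[0])),np.linalg.norm(d))
print("width",np.linalg.norm(P['lb']-P['rb']),"centre",(P['mb']+P['mf'])/2,(P['lb']+P['lf']+P['rb']+P['rf'])/4)
for yaw in (0,1,2,3):
    y=np.radians(yaw);R=np.array([[np.cos(y),-np.sin(y)],[np.sin(y),np.cos(y)]])
    k=np.array([.5147,-.217]);o=k-R@[-.056,-.096]
    f=lambda x,yy:o+R@[x,yy]
    hand=np.array([-.1245,-.125-.065*np.cos(np.radians(40))]);hz=.112-.065*np.sin(np.radians(40))
    print(yaw,"origin",o,"blockc",f(0,.112-.0225),"shaft",f(-.1245,-.125),"handle",f(*hand),hz)
    for n in("top","scene"):
        print("  ",n,"h ends/mid",[proj(n,[*f(hand[0]+d,hand[1]),hz]).round(1) for d in(-.041,0,.041)],"bedcorners top",[proj(n,[*f(a,b),.03]).round(0) for a in(-.065,.065) for b in(-.2,.16)])
# dark handle
for n,roi in(("top",(380,245,410,285)),("scene",(280,320,330,365))):
    g=cv2.imread(f"pics/{n}0.png").max(2);m=np.zeros_like(g);x0,y0,x1,y1=roi;m[y0:y1,x0:x1]=(g[y0:y1,x0:x1]<50)*255
    c=max(cv2.findContours(m,cv2.RETR_EXTERNAL,cv2.CHAIN_APPROX_NONE)[0],key=cv2.contourArea);print(n,cv2.minAreaRect(c),cv2.boundingRect(c))
E
```

```text
{'lb': array([ 0.653 , -0.0058]), 'lf': array([ 0.4791, -0.012 ]), 'rb': array([ 0.6535, -0.0501]), 'rf': array([ 0.4796, -0.0541]), 'mb': array([ 0.6751, -0.0252]), 'mf': array([ 0.4572, -0.0316])}
lf lb 2.033171507157 0.1739770792597421
rf rb 1.3024331955600135 0.17398153917006226
mf mb 1.6818708847566097 0.2179970862803028
width 0.04436121825302863 centre [ 0.5662 -0.0284] [ 0.5663 -0.0305]
0 origin [ 0.5707 -0.121 ] blockc [ 0.5707 -0.0315] shaft [ 0.4462 -0.246 ] handle [ 0.4462 -0.2958] 0.07021880537037495
   top h ends/mid [array([394.6, 280.2]), array([394.1, 265.7]), array([393.6, 251.4])] bedcorners top [array([399., 247.]), array([277., 246.]), array([397., 204.]), array([278., 203.])]
   scene h ends/mid [array([284.9, 355. ]), array([301.3, 346. ]), array([317.2, 337.3])] bedcorners top [array([329., 351.]), array([254., 242.]), array([374., 324.]), array([295., 225.])]
1 origin [ 0.569 -0.12 ] blockc [ 0.5675 -0.0306] shaft [ 0.4467 -0.2472] handle [ 0.4476 -0.297 ] 0.07021880537037495
   top h ends/mid [array([395.2, 279.7]), array([394.5, 265.2]), array([393.7, 250.9]
[... 839 characters left out ...]
288] shaft [ 0.4478 -0.2495] handle [ 0.4504 -0.2993] 0.07021880537037495
   top h ends/mid [array([396.5, 278.7]), array([395.2, 264.3]), array([394., 250.])] bedcorners top [array([399., 245.]), array([277., 250.]), array([395., 202.]), array([276., 207.])]
   scene h ends/mid [array([287.9, 356.3]), array([303.8, 346.4]), array([319.1, 336.9])] bedcorners top [array([331., 350.]), array([250., 244.]), array([374., 321.]), array([289., 225.])]
top ((389.8525085449219, 260.3770751953125), (32.41179656982422, 17.020719528198242), 84.80557250976562) (380, 245, 20, 32)
scene ((305.8676452636719, 343.2793884277344), (10.289915084838867, 35.843204498291016), 59.03623962402344) (289, 331, 35, 26)
```

The measurements agree:
- **Vice:** yaw about 1.6°, origin (0.568,-0.1195).
- **Knob:** (0.515,-0.217,0.209).
- **Tray:** centre (0.537,0.383), yaw 20.3°.

I'll go to the right of the knob with the fingers shut.

Call:
pendant(motion=[-0.0263, -0.0301, 0, -3.5, 0, -0.0527, -0.0602, 0, -7, 0, -0.079, -0.0903, 0, -10.5, 0, -0.1054, -0.1204, 0, -14, 0, -0.1317, -0.1505, 0, -17.6, 0], grip_force=30)

```text
time: 0.52
ee_pos: [0.2367, 0.3461, 0.2558]
tcp_rot: [-180.0, -0.0, -178.2]
wrist_force: [1.0, -0.1, 2.5]
opening: 0.0254
grasp_force: 0.0
```

Call:
pendant(motion=[-0.016, -0.038, 0, 0, 0, -0.033, -0.076, 0, 0, 0, -0.049, -0.113, 0, 0, 0, -0.066, -0.151, 0, 0, 0, -0.08, -0.185, 0, 0, 0])

```text
time: 0.93
ee_pos: [0.322, 0.163, 0.2562]
tcp_rot: [-180.0, 0.0, -178.4]
wrist_force: [1.3, 1.4, -0.0]
opening: 0.0002
grasp_force: 0.0
```

Call:
pendant(motion=[-0.016, -0.038, 0, 0, 0, -0.033, -0.076, 0, 0, 0, -0.049, -0.113, 0, 0, 0, -0.066, -0.151, 0, 0, 0, -0.08, -0.185, 0, 0, 0])

```text
time: 1.35
ee_pos: [0.4074, -0.02, 0.2561]
tcp_rot: [-180.0, 0.0, -178.4]
wrist_force: [0.0, 0.7, -0.2]
opening: -0.0002
grasp_force: 0.0
```

Call:
pendant(motion=[-0.016, -0.038, 0, 0, 0, -0.033, -0.076, 0, 0, 0, -0.049, -0.113, 0, 0, 0, -0.066, -0.151, 0, 0, 0, -0.08, -0.185, 0, 0, 0])

```text
time: 1.77
ee_pos: [0.4927, -0.2027, 0.2557]
tcp_rot: [180.0, -0.0, -178.4]
wrist_force: [1.1, 1.2, 0.1]
opening: -0.0
grasp_force: 0.0
```

Call:
pendant(motion=[-0.01, -0.025, 0, 0, 0, -0.021, -0.049, 0, 0, 0, -0.021, -0.049, 0, 0, 0])

```text
time: 2.02
ee_pos: [0.5156, -0.2521, 0.2542]
tcp_rot: [180.0, -0.1, -178.5]
wrist_force: [0.7, 0.3, 0.3]
opening: 0.0
grasp_force: 0.0
```

```bash
python3 - <<'E'
from h import *
s=camrig.camera("scene");t=camrig.camera("top")
o=np.zeros((480,798,3),np.uint8)
o[:420,:399]=cv2.resize(t[165:305,272:405],None,fx=3,fy=3,interpolation=cv2.INTER_CUBIC)
o[:,399:]=cv2.resize(s[205:365,240:373],None,fx=3,fy=3,interpolation=cv2.INTER_CUBIC);cv2.imwrite("pics/z2.png",o)
E
```

```text
(no output)
```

View pics/z2.png

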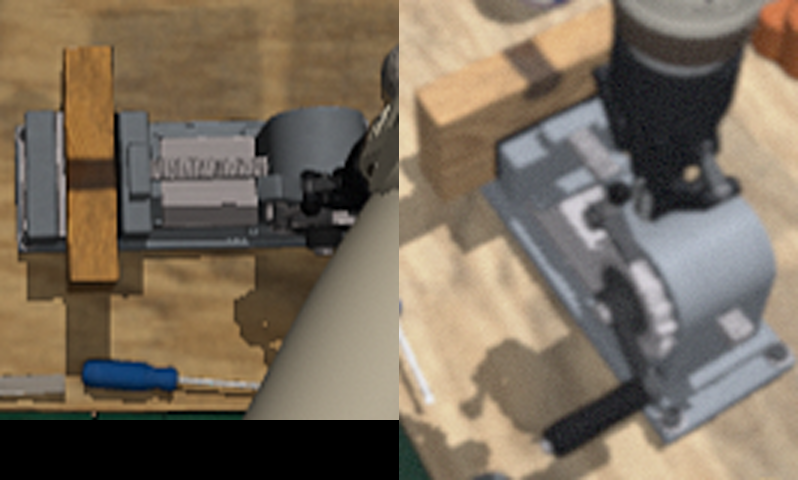

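The shut fingers are just to the right of the knob, which is at (619,193) in the scene crop. I'll descend and push left.

Call:
pendant(motion=[0, 0, 0.019, 0, 0, 0, 0, 0.038, 0, 0, 0, 0, 0.038, 0, 0])

```text
time: 2.37
ee_pos: [0.5134, -0.2471, 0.215]
tcp_rot: [179.9, -0.2, -178.3]
wrist_force: [-0.2, -0.6, -0.4]
opening: 0.0002
grasp_force: 0.0
```

Call:
pendant(motion=[0, 0.012, 0, 0, 0, 0, 0.024, 0, 0, 0, 0, 0.036, 0, 0, 0, 0, 0.048, 0, 0, 0, 0, 0.06, 0, 0, 0])

```text
time: 2.78
ee_pos: [0.5129, -0.1868, 0.2191]
tcp_rot: [-180.0, 0.1, -178.3]
wrist_force: [0.2, -0.1, -0.4]
opening: 0.0003
grasp_force: 0.1
```

Call:
pendant(motion=[0, 0.004, 0, 0, 0, 0, 0.004, 0, 0, 0, 0, 0.004, 0, 0, 0])

```text
time: 3.03
ee_pos: [0.5129, -0.1842, 0.2185]
tcp_rot: [-180.0, 0.0, -178.3]
wrist_force: [0.5, -0.3, 0.5]
opening: 0.0001
grasp_force: 0.0
```

```bash
python3 - <<'E'
from h import *
s=camrig.camera("scene")
cv2.imwrite("pics/z3.png",cv2.resize(s[205:365,240:373],None,fx=3,fy=3,interpolation=cv2.INTER_CUBIC))
E
```

```text
(no output)
```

View pics/z3.png

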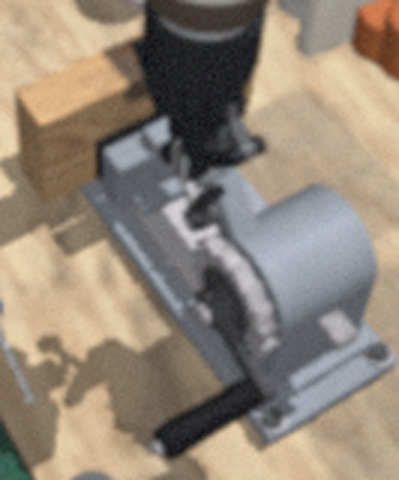

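The wheel has sprung back slightly, so the pawl is off. I'll raise, move over to the handle area and open.

Call:
pendant(motion=[0, 0, -0.03, 0, 0, 0, 0, -0.06, 0, 0, 0.025, -0.03, -0.06, 0, 0.04, 0.05, -0.06, -0.06, 0, 0.08, 0.075, -0.09, -0.06, 0, 0.085])

```text
time: 3.5
ee_pos: [0.4397, -0.2778, 0.2786]
tcp_rot: [-180.0, 0.0, -178.3]
wrist_force: [0.9, -0.2, 0.3]
opening: 0.0354
grasp_force: 0.0
```

Call:
pendant(motion=[0, -0.03, 0, 0, 0.085, 0, -0.03, 0, 0, 0.085, 0, -0.03, 0, 0, 0.085])

```text
time: 3.75
ee_pos: [0.4405, -0.3083, 0.2778]
tcp_rot: [180.0, -0.0, -178.6]
wrist_force: [-0.4, 0.6, -0.3]
opening: 0.0724
grasp_force: 0.0
```

```bash
python3 - <<'E'
from h import *
s=camrig.camera("scene");w=camrig.camera("wrist");ci=info("wrist")
np.set_printoptions(precision=3,suppress=True);cv2.imwrite("pics/s4.png",s)
print("vis pawl thrown knob scene px",proj("scene",[.5155,-.158,.188]))
sh=np.array([.4473,-.2478,.112])
for a in(-40,-28,-20,-11): 
    p=sh+[0,-.065*np.cos(np.radians(a)),.065*np.sin(np.radians(a))]
    ax=np.array([.9996,.028,0])
    print(a,[proj("scene",p+d*ax).round(1) for d in(-.041,0)],proj("wrist",p,ci).round(0),proj("wrist",p-.041*ax,ci).round(0))
o=np.zeros((480,799,3),np.uint8);o[:,:399]=cv2.resize(s[205:365,240:373],None,fx=3,fy=3,interpolation=cv2.INTER_CUBIC)
o[:300,399:]=cv2.resize(w,(400,300));cv2.imwrite("pics/z4.png",o)
E
```

```text
vis pawl thrown knob scene px [297.718 255.596]
-40 [array([286. , 355.9]), array([302.2, 346.5])] [291. 193.] [291. 153.]
-28 [array([288. , 356.7]), array([304.4, 347.1])] [283. 195.] [283. 154.]
-20 [array([289.1, 356.5]), array([305.6, 346.8])] [280. 197.] [279. 155.]
-11 [array([289.9, 355.6]), array([306.6, 345.8])] [277. 200.] [276. 156.]
```

View pics/z4.png

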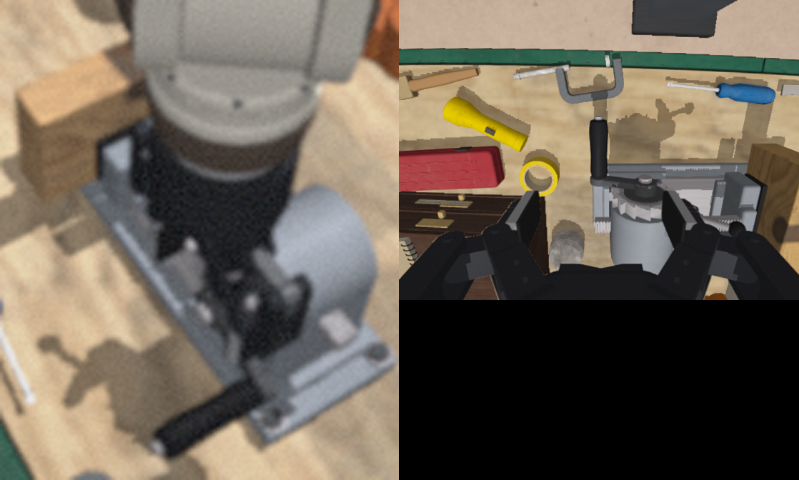

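The wrist view shows the handle at about (598,150) in the crop. That is roughly -17° (spring-back about 0.4 rad), at y≈-0.310 and z≈0.093. I'll descend and grip.

Call:
pendant(motion=[-0.004, -0.002, 0.04, 0, 0.085, -0.004, -0.002, 0.08, 0, 0.085, -0.004, -0.002, 0.12, 0, 0.085, -0.004, -0.002, 0.15, 0, 0.085, -0.004, -0.002, 0.18, 0, 0.085])

```text
time: 4.27
ee_pos: [0.4453, -0.307, 0.0963]
tcp_rot: [180.0, -0.0, -178.3]
wrist_force: [1.0, -0.4, -1.0]
opening: 0.0849
grasp_force: 0.0
```

Call:
pendant(motion=[0, 0, 0, 0, 0.085, 0, 0, 0, 0, 0.02, 0, 0, 0, 0, 0.02, 0, 0, 0, 0, 0.02, 0, 0, 0, 0, 0.02], grip_force=25)

```text
time: 4.68
ee_pos: [0.4463, -0.309, 0.1006]
tcp_rot: [-179.9, 0.2, -178.4]
wrist_force: [-0.3, 0.1, -0.0]
opening: 0.0384
grasp_force: 0.0
```

Call:
pendant(motion=[0, 0, 0, 0, 0.02, 0, 0, 0, 0, 0.02, 0, 0, 0, 0, 0.02, 0, 0, 0, 0, 0.02])

```text
time: 5.02
ee_pos: [0.4459, -0.3098, 0.0995]
tcp_rot: [-179.8, 0.1, -178.4]
wrist_force: [1.0, -5.2, -0.4]
opening: 0.0243
grasp_force: 24.8
```

```bash
python3 - <<'E'
from workcell import bot, camrig, ticket, telemetry
o=telemetry.get_obs();print(o['wrist_force'],o['ee_pos'],o['opening'],o['grasp_force'])
E
```

```text
[ 1.00733961 -5.22708372 -0.40247184] [ 0.44592119 -0.30975039  0.09949352] 0.024273863424599786 24.766453661432024
```

The handle is held (opening 24 mm). I'll wind it round the arc in 12° steps.

Call:
pendant(motion=[0, -0.0026, -0.0133, 0, 0.02, 0, -0.0024, -0.0269, 0, 0.02, 0, 0.0007, -0.0402, 0, 0.02, 0, 0.0064, -0.0525, 0, 0.02, 0, 0.0146, -0.0633, 0, 0.02], grip_force=30)

```text
time: 5.43
ee_pos: [0.4455, -0.2963, 0.1641]
tcp_rot: [-179.7, 0.1, -178.5]
wrist_force: [1.1, -9.2, 2.4]
opening: 0.0236
grasp_force: 31.3
```

Call:
pendant(motion=[0, 0.0083, -0.0089, 0, 0.02, 0, 0.0191, -0.0155, 0, 0.02, 0, 0.0321, -0.0195, 0, 0.02, 0, 0.0457, -0.0207, 0, 0.02, 0, 0.0592, -0.0190, 0, 0.02], grip_force=30)

```text
time: 5.85
ee_pos: [0.4436, -0.2351, 0.1838]
tcp_rot: [-179.8, 0.2, -178.4]
wrist_force: [-1.9, -0.1, 12.8]
opening: 0.0237
grasp_force: 31.9
```

Call:
pendant(motion=[0, 0.0128, 0.0044, 0, 0.02, 0, 0.0128, 0.0044, 0, 0.02, 0, 0.0128, 0.0044, 0, 0.02])

```text
time: 6.1
ee_pos: [0.4431, -0.2203, 0.1785]
tcp_rot: [179.9, 0.2, -178.3]
wrist_force: [-3.2, 8.4, 13.1]
opening: 0.024
grasp_force: 32.4
```

```bash
python3 - <<'E'
from h import *
s=camrig.camera("scene");t=camrig.camera("top")
o=np.zeros((480,798,3),np.uint8)
o[:420,:399]=cv2.resize(t[165:305,272:405],None,fx=3,fy=3,interpolation=cv2.INTER_CUBIC)
o[:,399:]=cv2.resize(s[205:365,240:373],None,fx=3,fy=3,interpolation=cv2.INTER_CUBIC);cv2.imwrite("pics/z5.png",o)
E
```

```text
(no output)
```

View pics/z5.png

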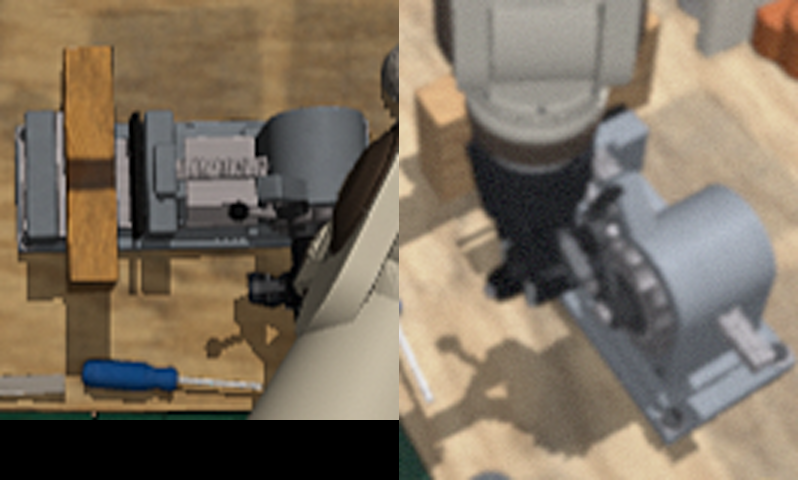

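The top crop shows the knob thrown back at (238,210). The jaw has moved about 25 mm and the block is still standing at (90,165). I'll release the handle, lift, and go over the block.

Call:
pendant(motion=[0, 0, 0, 0, 0.06, 0, 0, 0, 0, 0.06, 0, 0, 0, 0, 0.06])

```text
time: 6.45
ee_pos: [0.4429, -0.222, 0.1764]
tcp_rot: [-180.0, 0.0, -178.4]
wrist_force: [0.2, 0.4, 0.0]
opening: 0.0587
grasp_force: 0.0
```

Call:
pendant(motion=[0, 0, -0.03, 0, 0.06, 0, 0, -0.065, 0, 0.06, 0, 0, -0.1, 0, 0.085, -0.02, 0.03, -0.1, 0, 0.085, -0.042, 0.062, -0.1, 0, 0.085])

```text
time: 6.87
ee_pos: [0.4836, -0.1597, 0.2788]
tcp_rot: [-179.9, 0.2, -178.6]
wrist_force: [0.8, -0.4, -0.8]
opening: 0.0849
grasp_force: 0.0
```

Call:
pendant(motion=[-0.022, 0.032, 0, 0, 0.085, -0.044, 0.064, 0, 0, 0.085, -0.065, 0.095, 0, 0, 0.085, -0.086, 0.1255, 0, 0, 0.085, -0.086, 0.1255, 0, 0, 0.085])

```text
time: 7.28
ee_pos: [0.5678, -0.0264, 0.2747]
tcp_rot: [179.9, -0.0, -178.1]
wrist_force: [1.1, -0.6, 0.0]
opening: 0.0852
grasp_force: 0.0
```

```bash
python3 - <<'E'
from h import *
o=telemetry.get_obs();print(o['ee_pos'],o['tcp_rot'])
w=camrig.camera("wrist");ci=info("wrist");cv2.imwrite("pics/w6.png",w);print(w.shape)
for c in([-.11,-.0225],[-.11,.0225],[.11,-.0225],[.11,.0225]):
    y=np.radians(1.6);R=np.array([[np.cos(y),-np.sin(y)],[np.sin(y),np.cos(y)]]);print(c,proj("wrist",[*(np.array([.566,-.0297])+R@c),.14],ci))
E
```

```text
[ 0.56779503 -0.0263571   0.27470568] [ 1.79923593e+02 -4.85932339e-02 -1.78147525e+02]
(420, 560, 3)
[-0.11, -0.0225] [249.2753767   59.35296138]
[-0.11, 0.0225] [312.01360107  59.56822803]
[0.11, -0.0225] [255.71352171 321.47125102]
[0.11, 0.0225] [304.79185255 321.59832448]
```

View pics/w6.png

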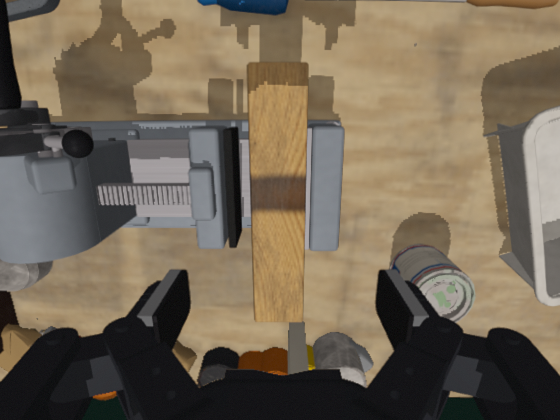

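In the wrist view the block top spans (249–308, 62) to (253–304, 321), as predicted to within about 2 mm. The pawl is thrown back with its knob at (78,143). I'll descend and grip.

Call:
pendant(motion=[0.002, -0.0035, 0.04, 0, 0.085, 0.002, -0.0035, 0.08, 0, 0.085, 0.002, -0.0035, 0.115, 0, 0.085, 0.002, -0.0035, 0.135, 0, 0.085, 0.002, -0.0035, 0.149, 0, 0.085])

```text
time: 7.75
ee_pos: [0.5618, -0.0354, 0.124]
tcp_rot: [180.0, -0.2, -178.4]
wrist_force: [-0.3, 0.2, 0.2]
opening: 0.085
grasp_force: 0.0
```

Call:
pendant(motion=[0, 0, 0, 0, 0.085, 0, 0, 0, 0, 0.035, 0, 0, 0, 0, 0.035, 0, 0, 0, 0, 0.035, 0, 0, 0, 0, 0.035], grip_force=60)

```text
time: 8.17
ee_pos: [0.5643, -0.0343, 0.1291]
tcp_rot: [180.0, 0.2, -178.4]
wrist_force: [-0.6, 1.2, 3.1]
opening: 0.0445
grasp_force: 60.6
```

Call:
pendant(motion=[0, 0, 0, 0, 0.035, 0, 0, 0, 0, 0.035, 0, 0, 0, 0, 0.035])

```text
time: 8.42
ee_pos: [0.5643, -0.0343, 0.1291]
tcp_rot: [180.0, 0.2, -178.4]
wrist_force: [-1.0, 2.5, 6.8]
opening: 0.0446
grasp_force: 61.0
```

Call:
pendant(motion=[0, 0, -0.015, 0, 0.035, 0, 0, -0.04, 0, 0.035, 0, 0, -0.07, 0, 0.035, 0, 0, -0.105, 0, 0.035, 0, 0, -0.14, 0, 0.035])

```text
time: 8.83
ee_pos: [0.5629, -0.0345, 0.268]
tcp_rot: [-180.0, -0.1, -178.4]
wrist_force: [1.3, 0.0, -5.4]
opening: 0.0443
grasp_force: 63.1
```

Call:
pendant(motion=[0, 0, 0, 0, 0.035, 0, 0, 0, 0, 0.035])

```text
time: 9.0
ee_pos: [0.5643, -0.0346, 0.2689]
tcp_rot: [-180.0, 0.2, -178.4]
wrist_force: [-0.1, -0.1, -7.2]
opening: 0.0443
grasp_force: 63.1
```

Lifted; the block weighs about 0.7 kg. I'll carry it to the tray while turning by +71.3°.

Call:
pendant(motion=[0.001, 0.028, 0, 4.8, 0.035, 0.002, 0.056, 0, 9.6, 0.035, 0.003, 0.084, 0, 14.4, 0.035, 0.004, 0.112, 0, 19.2, 0.035, 0.005, 0.139, 0, 24, 0.035])

```text
time: 9.42
ee_pos: [0.5538, 0.1055, 0.2646]
tcp_rot: [-179.9, -0.2, 157.4]
wrist_force: [0.3, -0.1, -6.1]
opening: 0.0445
grasp_force: 65.9
```

```bash
python3 - <<'E'
from h import *
o=telemetry.get_obs();y=np.radians(o['tcp_rot'][2]);w=np.array([.537,.383])-o['ee_pos'][:2]
print(o['q'].round(0),w, w@[np.cos(y),np.sin(y)], w@[np.sin(y),-np.cos(y)], "turn left",o['tcp_rot'][2]-110.3)
E
```

```text
[11.  7. 14. 96. -0. 33.] [-0.01676884  0.27749687] 0.12221517809416169 0.24969813244040223 turn left 47.0786007416019
```

Call:
pendant(motion=[0.012, 0.025, 0, 4.7, 0.035, 0.024, 0.05, 0, 9.4, 0.035, 0.036, 0.075, 0, 14.1, 0.035, 0.048, 0.1, 0, 18.8, 0.035, 0.061, 0.125, 0, 23.5, 0.035])

```text
time: 9.83
ee_pos: [0.5451, 0.2442, 0.2645]
tcp_rot: [-179.8, -0.1, 133.9]
wrist_force: [0.4, -0.2, -5.8]
opening: 0.0442
grasp_force: 65.9
```

```bash
python3 - <<'E'
from h import *
o=telemetry.get_obs();y=np.radians(o['tcp_rot'][2]);w=np.array([.537,.383])-o['ee_pos'][:2]
print(w, w@[np.cos(y),np.sin(y)], w@[np.sin(y),-np.cos(y)], "turn left",o['tcp_rot'][2]-110.3)
E
```

```text
[-0.00811631  0.1387711 ] 0.10563091910477852 0.09036260995950487 turn left 23.592782044936044
```

Call:
pendant(motion=[0.021, 0.018, 0, 4.7, 0.035, 0.042, 0.036, 0, 9.4, 0.035, 0.063, 0.054, 0, 14.1, 0.035, 0.084, 0.072, 0, 18.8, 0.035, 0.1055, 0.09, 0, 23.6, 0.035])

```text
time: 10.25
ee_pos: [0.5363, 0.3826, 0.2643]
tcp_rot: [-179.8, 0.1, 110.3]
wrist_force: [0.0, -0.3, -5.9]
opening: 0.0442
grasp_force: 65.9
```

Call:
pendant(motion=[0, 0, 0, 0, 0.035, 0, 0, 0, 0, 0.035])

```text
time: 10.42
ee_pos: [0.5361, 0.3828, 0.2638]
tcp_rot: [-179.7, 0.1, 110.7]
wrist_force: [0.3, -1.7, -6.4]
opening: 0.0443
grasp_force: 66.2
```

```bash
python3 - <<'E'
from h import *
np.set_printoptions(precision=4,suppress=True)
o=telemetry.get_obs();y=np.radians(o['tcp_rot'][2]);w=np.array([.537,.383])-o['ee_pos'][:2]
print(w, w@[np.cos(y),np.sin(y)], w@[np.sin(y),-np.cos(y)], "turn left",o['tcp_rot'][2]-110.3,o['q'].round(0))
s=camrig.camera("scene");wr=camrig.camera("wrist");ci=info("wrist")
im=np.zeros((420,798,3),np.uint8);im[:,:300]=cv2.resize(s[80:220,140:280],(300,300),interpolation=cv2.INTER_CUBIC)[0:1,0:1]*0
im[:300,:300]=cv2.resize(s[80:220,140:280],(300,300),interpolation=cv2.INTER_CUBIC);im[:373,300:]=cv2.resize(wr,(498,373))
y=np.radians(20.3);R=np.array([[np.cos(y),-np.sin(y)],[np.sin(y),np.cos(y)]])
for c in([-.111,-.161],[-.111,.161],[.111,-.161],[.111,.161]):
    P=[*(np.array([.537,.383])+R@c),.088];a=proj("scene",P);b=proj("wrist",P,ci);print(P,a,b)
    cv2.circle(im,tuple(int(k) for k in (a-[140,80])*300/140),3,(0,0,255),-1)
    if 0<b[0]<560: cv2.circle(im,(int(300+b[0]*498/560),int(b[1]*373/420)),4,(0,0,255),-1)
cv2.imwrite("pics/z7.png",im)
E
```

```text
[0.0009 0.0002] -9.3826584569668e-05 0.0008935920475776381 turn left 0.35796032819351353 [ 36.  22.  31.  99.  -0. 105.]
[np.float64(0.4887509681613736), np.float64(0.1934900242028531), 0.088] [223.3042 194.774 ] [180.9675 335.5763]
[np.float64(0.37703768835478524), np.float64(0.49549026114788414), 0.088] [153.1061 149.7611] [146.6859   0.5788]
[np.float64(0.6969623116452148), np.float64(0.2705097388521159), 0.088] [273.5161 157.5652] [383.4076 336.5849]
[np.float64(0.5852490318386265), np.float64(0.5725099757971469), 0.088] [203.7387 120.0678] [420.6757   1.6485]
```

View pics/z7.png

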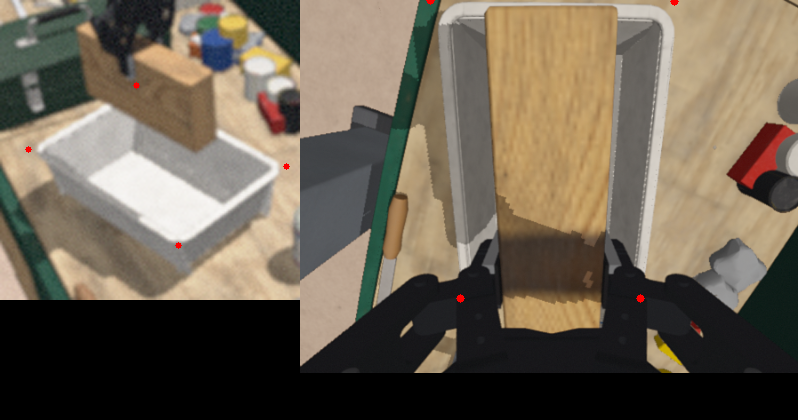

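The block hangs centred over the tray: in the wrist view it spans columns 486–616 between the rims at 441 and 674, aligned. I'll lower it.

Call:
pendant(motion=[0, 0, 0.03, 0, 0.035, 0, 0, 0.06, 0, 0.035, 0, 0, 0.09, 0, 0.035, 0, 0, 0.115, 0, 0.035, 0, 0, 0.135, 0, 0.035])

```text
time: 10.93
ee_pos: [0.5363, 0.3796, 0.1291]
tcp_rot: [-179.8, 0.1, 110.5]
wrist_force: [-0.1, 0.8, -6.2]
opening: 0.0442
grasp_force: 66.1
```

Call:
pendant(motion=[0, 0, 0.01, 0, 0.035, 0, 0, 0.016, 0, 0.035, 0, 0, 0.02, 0, 0.035, 0, 0, 0.022, 0, 0.035, 0, 0, 0.022, 0, 0.035])

```text
time: 11.35
ee_pos: [0.5373, 0.3816, 0.1111]
tcp_rot: [179.9, -0.0, 110.5]
wrist_force: [0.1, 0.4, -5.4]
opening: 0.044
grasp_force: 66.0
```

Call:
pendant(motion=[0, 0, 0.002, 0, 0.035, 0, 0, 0.004, 0, 0.035, 0, 0, 0.004, 0, 0.035])

```text
time: 11.6
ee_pos: [0.537, 0.3816, 0.1063]
tcp_rot: [180.0, -0.0, 110.5]
wrist_force: [-0.1, 1.1, -6.1]
opening: 0.0446
grasp_force: 66.2
```

Call:
pendant(motion=[0, 0, 0.001, 0, 0.035, 0, 0, 0.002, 0, 0.035, 0, 0, 0.002, 0, 0.035])

```text
time: 11.85
ee_pos: [0.5369, 0.3816, 0.104]
tcp_rot: [-180.0, 0.0, 110.5]
wrist_force: [0.1, 0.6, -5.6]
opening: 0.0441
grasp_force: 66.2
```

Call:
pendant(motion=[0, 0, 0.001, 0, 0.035, 0, 0, 0.002, 0, 0.035, 0, 0, 0.002, 0, 0.035])

```text
time: 12.1
ee_pos: [0.537, 0.3819, 0.1026]
tcp_rot: [180.0, -0.0, 110.5]
wrist_force: [-0.3, 1.5, -2.1]
opening: 0.0441
grasp_force: 66.5
```

Call:
pendant(motion=[0, 0, 0.001, 0, 0.035, 0, 0, 0.002, 0, 0.035, 0, 0, 0.002, 0, 0.035])

```text
time: 12.35
ee_pos: [0.537, 0.3819, 0.1025]
tcp_rot: [179.9, -0.1, 110.5]
wrist_force: [-5.5, 0.5, 9.6]
opening: 0.0446
grasp_force: 67.8
```

It's in contact with the floor. I'll release and lift away.

Call:
pendant(motion=[0, 0, -0.001, 0, 0.05, 0, 0, -0.001, 0, 0.07, 0, 0, -0.001, 0, 0.075, 0, 0, -0.001, 0, 0.075, 0, 0, -0.001, 0, 0.075], grip_force=20)

```text
time: 12.77
ee_pos: [0.537, 0.3815, 0.1011]
tcp_rot: [-180.0, 0.0, 110.5]
wrist_force: [-0.7, -0.9, 0.7]
opening: 0.0751
grasp_force: 0.0
```

Call:
pendant(motion=[0, 0, -0.02, 0, 0.075, 0, 0, -0.05, 0, 0.075, 0, 0, -0.085, 0, 0.075, 0, 0, -0.125, 0, 0.075, 0, 0, -0.165, 0, 0.075])

```text
time: 13.18
ee_pos: [0.5365, 0.3812, 0.2675]
tcp_rot: [-180.0, 0.0, 110.5]
wrist_force: [0.9, 0.5, -0.1]
opening: 0.0754
grasp_force: 0.0
```

Call:
pendant(motion=[0.0, -0.03, 0, 0, 0.075, 0, -0.07, 0, 0, 0.075, 0, -0.11, 0, 0, 0.075, 0, -0.15, 0, 0, 0.075])

```text
time: 13.52
ee_pos: [0.3953, 0.3284, 0.2657]
tcp_rot: [-180.0, 0.0, 110.5]
wrist_force: [-0.1, -0.2, 0.5]
opening: 0.0748
grasp_force: 0.0
```

```bash
python3 - <<'E'
from h import *
s=camrig.camera("scene");t=camrig.camera("top")
o=np.zeros((480,800,3),np.uint8)
o[:400,:400]=cv2.resize(t[165:305,85:225],(400,400));o[:240,400:]=cv2.resize(t[165:305,230:463],(400,240));o[240:,400:]=cv2.resize(s[90:345,120:545],(400,240))
cv2.imwrite("pics/z8.png",o)
E
```

```text
(no output)
```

View pics/z8.png

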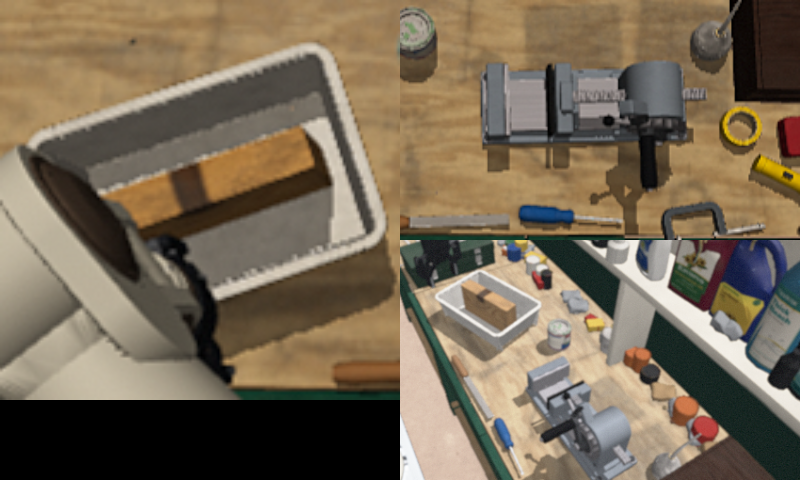

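The block stands on its long edge, centred in the tray. The jaw is open, the pawl knob is thrown back at (608,120), and the tin and oil can are upright, so I'm handing in.

```bash
python3 -c "
from workcell import bot, camrig, ticket, telemetry
print(ticket.job_done())"
```

```text
the job is handed in; nothing more can be done
None
```

I handed the job in at about 14 s on the robot's clock, with no verdict returned: the pawl is thrown back, the jaw is open about 25 mm, and the block stands on its long edge, centred on the tray floor, with nothing knocked over.

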